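Stack and lock the cleaning baskets on the spin drive

TASK

The watch parts are ready for washing: set the loose middle basket on the bottom basket of the spin drive, feeling for the angle at which its slots drop over the two pins below, push it down against the sprung plate, turn it clockwise to the stop and let it spring up locked. When it is locked and released, lock the cover on top of the middle basket in the same way. Leave the stack locked and upright, and do not knock over or push aside the bottle, blower, driver stand, tin, tape, brush and loupe round it.

Things in the scene. Friction and masses are not known exactly. Their poses are not given: they have to be found in the camera images.
- spin_drive: round grey motor housing, 124 mm across, 43 mm high, fixed to the bench, with a small control box on its -x side (reaching 82 mm from the axis); origin on the spindle axis at bench level. Its spindle carries the bottom basket: perforated steel, foot 67 mm across, neck radius 28.5 mm
- bottom_rim (a point): centre of the bottom basket's rim, 87 mm above the bench; axes as the drive's. The rim has a 3.5 mm chamfer. Inside it a sprung strainer plate, radius 24.5 mm, stands 6 mm above the rim and can be pressed level with it: 5 N to start, 14 N at the end
- bottom_pins (a point): on the axis, level with the bottom basket's two bayonet pins (10 mm under the rim): in one line through the axis, round, 6 mm thick, ends 33.3 mm from the axis. The line of the pins lies within 0.35 rad (20 degrees) of the drive's x axis, either way: the spindle brake (1.5 N m) holds it wherever it stopped, and no pose tells the angle. Feel for it, or look
- middle_basket: loose steel basket, about 0.16 kg; origin on its axis at the bottom edge of its skirt. Skirt: 22 mm high, outer radius 34 mm, inner 29.5 mm. Basket floor 22 to 25 mm up. Neck, radius 28.5 mm, from 25 to 55 mm (rim): the place to grip, across y, clear of its own two pins, which stick out along +x and -x, 45 mm up, as on the bottom basket. Sprung plate as there, top at 61 mm
- middle_mouth (a point): bottom edge of the skirt, middle of one slot mouth, 31.5 mm from the axis, 70 degrees (1.22 rad) clockwise from above of the basket's +x axis; the other slot is half a turn round. Mouth 10 mm wide, open below. Pins enter when this basket's x axis is 1.22 rad anticlockwise of the line of the pins below (give or take half a turn); 1.22 rad clockwise then brings it to the stop
- middle_pocket (a point): end of that slot, 31.5 mm out on the +x axis, 5 mm above the skirt's edge: a pocket 15 degrees wide, 2 mm deeper than the ledge along which the slot runs (7 mm above the edge). Locked, the pins rest in the pockets and the x axis is in line with the pins below. Turning it pressed down takes less than 0.6 N m; the stop is hard
- middle_rim (a point): centre of the middle basket's rim, 55 mm above its origin. Depth of a part's bottom edge under the rim that it goes on: 7 mm resting on the pins, slots not in line; 16 mm entered, resting on the sprung plate; 20 mm or more (over 11 N) pressed free to turn over the ledge; 22 mm pressed hard on the rim; about 18 mm locked
- cover: loose round steel cover, about 0.13 kg, with the same skirt and slots as the middle basket; origin at the bottom edge of its skirt. Top closed, 22 to 27.5 mm up; on it a black bar grip along its x axis, 46 mm long, 12 mm thick (y), 27 to 52 mm up. It enters the middle basket's pins at 1.22 rad more yaw and locks with the x axes parallel. Pressing it also presses the basket below down by 4 mm
- cover_mouth (a point): bottom edge of the cover's skirt, middle of one slot mouth, as on the middle basket: 31.5 mm from the axis, 70 degrees clockwise from above of the +x axis
- bottle_cleaner: white plastic bottle, 37 mm across, 78 mm high; origin under its centre; leave it alone
- blower_red: rubber dust blower, 60 mm across, 95 mm high; origin under its centre; leave it alone
- driver_stand: round stand with screwdrivers, 68 mm across, 94 mm high; origin under its centre; leave it alone
- tin_round: flat round tin, 69 mm across, 20 mm high; origin under its centre; leave it alone
- tape_roll: roll of tape, 52 mm across, 15 mm high; origin under its centre; leave it alone
- brush: wooden brush lying flat, 23 x 157 x 12 mm, long along its y axis; origin under its centre; leave it alone
- loupe_b: black eye loupe, 35 mm across, 29 mm high; origin under its centre; leave it alone

How it is judged:
On the way, in this order (a step that is already met when the one before it is completed fails the run):
1. the middle basket is locked on the bottom basket and released (horizontal distance between middle_basket and bottom_rim below 0.003 m and z of middle_basket in the frame of bottom_rim between -0.0188 and -0.0167 m and angle between middle_basket's own z axis and vertical below 0.06 rad and contact force between the fingers and middle_basket below 0.5 N), for 0.2 s.
2. the cover is locked on the middle basket (horizontal distance between cover and middle_rim below 0.003 m and angle between the x axis of cover and the x axis of middle_basket, either way round below 0.1 rad and z of cover in the frame of middle_rim between -0.0188 and -0.0167 m and angle between cover's own z axis and vertical below 0.06 rad), for 0.2 s.
At the end, for the whole second after the job is handed in: middle basket locked on the bottom basket, cover locked on the middle basket: axes within 3 mm, each risen into its pockets (bottom edge 18 mm under the rim below, 16.7 to 18.8), cover's x axis in line with the middle basket's within 0.1 rad, both upright within 0.06 rad and at rest (all of step 2 and horizontal distance between middle_basket and bottom_rim below 0.003 m and z of middle_basket in the frame of bottom_rim between -0.0188 and -0.0167 m and angle between middle_basket's own z axis and vertical below 0.06 rad and linear speed of each of cover, middle_basket below 0.01 m/s); the robot touches nothing.
It fails at once if a bystander (bottle, blower, driver stand, tin, tape, brush or loupe) is pushed 40 mm aside or knocked over (distance of any of bottle_cleaner, blower_red, driver_stand, tin_round, tape_roll, brush, loupe_b from where it was at the start of the episode above 0.04 m or angle between any of bottle_cleaner, blower_red, driver_stand's own z axis and vertical above 0.6 rad).
It also fails if it takes over 72 s, if anything falls off the work surface, if the arm or the gripper's body presses on something with over 40 N, if the wrist force passes 120 N, or if a joint passes its speed limit or range.

ROBOT

A 6-joint arm with a two-finger parallel gripper is mounted at the origin on the work surface; the furniture and walls round the work are solid. World frame = base frame: x ahead of the robot, y to its left, z up, the work surface at z = 0. Lengths are in m, angles in rad, forces in N, time in s.
With the tool pointing down it reaches from about 0.35 to 0.8 m from the base axis. Payload 7.3 kg.
Tool frame: the origin (TCP) lies at the very end of the fingers, on their centre line; the grasp point (between the pads) lies 19 mm behind it; z points along the fingers, y is the line along which they close (so a half turn about z gives the same grasp; the last joint's range is limited). The gripper opens to 85 mm and grips with 20 to 120 N. Pads are 22 mm wide; open, the fingers measure 114 mm over their backs; the gripper's body (76 mm by 85 mm) begins 54 mm behind the grasp point. The pads swing forward as they close: fully open they stand 13 mm farther back than shut.
Start: joints at [-1.396, 0.342, 1.524, -0, 1.275, -0.146], TCP at [0.166, -0.498, 0.231] pointing down, gripper open.
Joint ranges: [-2.53, 2.53], [-0.77, 2.02], [0.04, 2.7], [-1, 4.14], [0.28, 2.66], [-3.11, 3.11]. Speed limits (rad/s): [2.57, 2.57, 3.14, 3.14, 3.14, 3.14].

INTERFACE

Orientations are given as a rotation vector (axis times angle).
In Python, from station import robot gives the robot as it stands.
- The arm moves only by the shell command python3 shift.py FILE [FORCE], which reads ROWS from the file FILE. ROWS is a JSON list of rows, 1 to 12 of them, each an object with the fields finger_gap (the finger opening in m), x, y, z (the shift in mm), turn (a turn about the tool's z in units of 0.25 rad); a field left out counts as zero (the opening has to be given); each row shifts and turns the commanded pose from where the row before left it, along the tool's axes as they then stand; what a row does not reach is not made up. A row lasts 1/10 s, in which the tool goes at most 0.05 m and 0.15 rad, less where a joint would pass 70% of its speed; a pose out of reach is approached as far as the arm can. The fingers move at their own pace and stop on an object; FORCE is the grip in N (left out, the last holds). Time passes only in rows, so rows that do not move let the fingers close. It prints the time, the measured TCP pose, the force, the opening and the grip force at its end. Input that does not fit is refused with a message, and nothing moves.
- robot.get_obs(): the state, without advancing time (a new reading comes with each control period).
- robot.snapshot(name): name is "side" or "top" or "wrist"; returns the picture (420x560x3 uint8, red, green, blue); there is no depth.
- robot.camera_info(name): a dict with "fov_y" (degrees; the focal length in pixels is half the picture's height over the tangent of half this angle, whatever the lens; pixels are square), "cx", "cy" (the principal point, pixels), "R" (3x3) and "t" (3): a world point X has camera coordinates R X + t. Camera axes: x right, y down, z forward; pixel columns grow to the right and rows downward; lengths in m; the calibration is good to about 2 mm. A picture is of the moment at which its call begins: read the wrist's pose just before it. camera_info takes no time and is no camera call; for the wrist camera it gives the pose at the moment of the call.
- robot.hand_in(): hands the job in; it is judged then, once.
The state is a dict: "time_s": time; "joint_positions": joint angles; "joint_vel": joint speeds; "tau": joint torques, N m; "ee_pos": TCP position; "tool_rot": TCP orientation; "ft_force": force on the tool from outside, world axes, zero at the start; "wrist_torque": the same for the moment, N m; "gripper_width": finger opening in m; "grasp_force": force on a finger pad.
Only numpy, scipy, OpenCV 4.12 (cv2) and the standard library are available. Lean on these libraries where they do the work, as an engineer would, in place of code of your own. Each camera call takes 0.05 s, during which the arm holds its last target. There are 200 camera calls.

## Working session

There is one attempt and no reset: what is moved stays moved. The work goes in short steps, Python scripts to look and compute and a shell command to move; the robot and the scene stay as the last step left them, time stands still between calls to the robot, and variables do not carry over. Pictures are saved under pics/ and viewed, at most 13 in all, crops included, and the job is handed in when it is done.

```bash
ls; mkdir -p pics; python3 - <<'E'
from station import robot
import cv2,numpy as np
o=robot.get_obs();print(o)
for n in ("side","top"):
    print(n,robot.camera_info(n)); im=robot.snapshot(n); cv2.imwrite(f"pics/{n}0.png",im[:,:,::-1])
E
```

```text
pics
shift.py
station.py
{'time_s': 0.0, 'joint_positions': array([-1.39603118e+00,  3.42706303e-01,  1.52502441e+00, -2.60276194e-05,
        1.27539418e+00, -1.46027352e-01]), 'joint_vel': array([-0.00154154,  0.00010386, -0.00030292, -0.00125288,  0.00093932,
       -0.00014   ]), 'tau': array([ 2.19492205e-03, -4.33674717e+01, -2.46008992e+01,  1.40291368e-04,
        7.80021044e-03, -3.11857104e-05]), 'ee_pos': array([ 0.16547136, -0.49781557,  0.2306319 ]), 'tool_rot': array([-3.09975344e+00, -5.01508957e-01,  7.36465270e-05]), 'ft_force': array([-0.41544584,  0.30705481,  0.40216184]), 'wrist_torque': array([-0.00461655,  0.06358882, -0.02978511]), 'grasp_force': 0.0, 'gripper_width': 0.08584961541258945}
side {'fov_y': 47.055731001883565, 'cx': 280.87252360541066, 'cy': 205.93541680256612, 'R': array([[ 0.99109963, -0.1315575 ,  0.0203507 ],
       [-0.0376955 , -0.42396103, -0.90489562],
       [ 0.12767371,  0.89607459, -0.42514675]]), 't': array([-0.55417113,  0.08860459,  1.07629632])}
top {'fov_y': 56.64538752605441, 'cx': 278.4385331811846, 'cy': 211.17721184130352, 'R': array([[ 0.02139099, -0.99966497,  0.01457312],
       [-0.99357017, -0.02287702, -0.11088261],
       [ 0.11117885, -0.01210753, -0.99372666]]), 't': array([-0.03294536,  0.52880216,  0.94828821])}
```
View pics/top0.png

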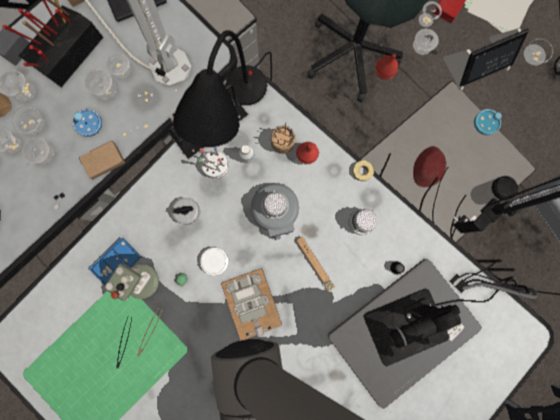

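View pics/side0.png

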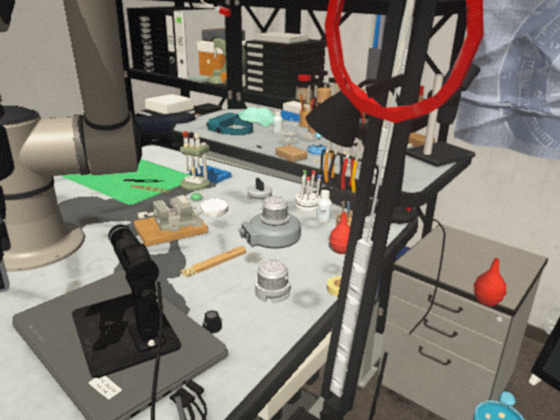

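Top view: drive with bottom basket at (275,205), middle basket at (364,221), cover with bar grip at (185,210); bystanders are bottle (246,152), blower (307,152), driver stand (212,162), tin (213,261), tape (363,170), brush (314,262), loupe (398,267). The side view shows drive (275,225) and middle basket (272,280) upright.

```bash
cat > h.py <<'E'
from station import robot
import cv2,numpy as np
from scipy.spatial.transform import Rotation as Rn
def K(ci,h=420):
    f=h/2/np.tan(np.radians(ci['fov_y'])/2); return f,ci['cx'],ci['cy']
def ray(ci,u,v):
    f,cx,cy=K(ci); R=np.array(ci['R']); t=np.array(ci['t'])
    d=R.T@np.array([(u-cx)/f,(v-cy)/f,1]); return -R.T@t,d
def onz(ci,u,v,z):
    c,d=ray(ci,u,v); return c+d*(z-c[2])/d[2]
def proj(ci,X):
    f,cx,cy=K(ci); p=np.array(ci['R'])@np.array(X)+np.array(ci['t']); return np.array([cx+f*p[0]/p[2],cy+f*p[1]/p[2]])
def tool():
    o=robot.get_obs(); return np.array(o['ee_pos']),Rn.from_rotvec(o['tool_rot']).as_matrix()
def go(X):  # shift in tool axes to put TCP at X
    p,R=tool(); return R.T@(np.array(X)-p)
E
python3 - <<'E'
from h import *
ci=robot.camera_info("top")
for n,u,v,z in [("drive/plate",275,205,.093),("mid plate",364.5,219,.061),("cover bar",183,210,.052),("tin",213,261,.02),("brush",314,262,.01),("tape",363,170,.015),("loupe",398,267,.029),("blower",307,152,.05),("stand",212,162,.05),("bottle",246,152,.078)]:
    print(n,onz(ci,u,v,z).round(3))
p,R=tool();print(p,R.round(3));w=robot.camera_info("wrist");print(w['fov_y'],w['cx'],w['cy']);print("cam in tool",(R.T@(-w['R'].T@w['t']-p)).round(4),(np.array(w['R'])@R).round(3))
im=cv2.imread("pics/top0.png")[100:290,150:420];a=cv2.resize(im,None,fx=2.95,fy=2.95,interpolation=cv2.INTER_CUBIC);cv2.imwrite("pics/top0c.png",a)
E
```

```text
drive/plate [ 0.537 -0.012  0.093]
mid plate [ 0.512 -0.23   0.061]
cover bar [0.524 0.212 0.052]
tin [0.402 0.139 0.02 ]
brush [ 0.404 -0.114  0.01 ]
tape [ 0.643 -0.238  0.015]
loupe [ 0.397 -0.321  0.029]
blower [ 0.678 -0.089  0.05 ]
stand [0.646 0.147 0.05 ]
bottle [0.666 0.061 0.078]
[ 0.16548163 -0.49788282  0.23070496] [[ 0.949  0.315 -0.   ]
 [ 0.315 -0.949  0.001]
 [ 0.    -0.001 -1.   ]]
71.36595460040375 277.12954685469964 213.08756634970453
cam in tool [ 0.0765  0.0004 -0.1419] [[ 0.     1.     0.   ]
 [-0.955  0.    -0.297]
 [-0.297  0.     0.955]]
```

View pics/top0c.png

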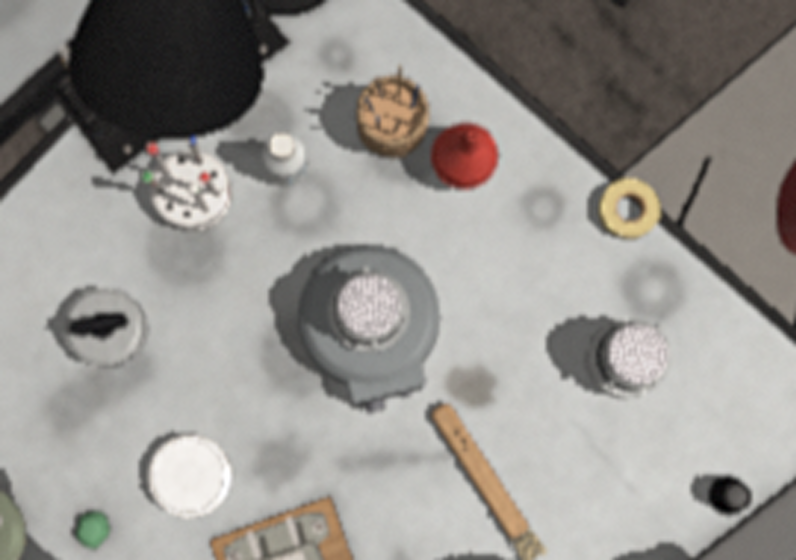

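The 3x crop confirms the layout: bar of the cover (98,325) runs roughly along world y, the control box (378,385) is below the drive, and the pins are too small to see from here. I'll look with the wrist camera.

Careful with the scale: shifts go in mm and turns go in units of 0.25 rad. That gives: -0.05 m is -50, 0.046 m is 46.

```bash
echo '[{"finger_gap":0.085,"z":-50},{"finger_gap":0.085,"z":-50},{"finger_gap":0.085,"z":-50},{"finger_gap":0.085,"x":46,"y":-16},{"finger_gap":0.085,"x":46,"y":-16},{"finger_gap":0.085,"x":46,"y":-16},{"finger_gap":0.085,"x":46,"y":-16},{"finger_gap":0.085,"x":46,"y":-16},{"finger_gap":0.085,"x":46,"y":-16},{"finger_gap":0.085,"x":46,"y":-16},{"finger_gap":0.085,"x":46,"y":-16},{"finger_gap":0.085,"x":46,"y":-16}]' > m.json && python3 shift.py m.json
echo '[{"finger_gap":0.085,"z":50},{"finger_gap":0.085,"z":50},{"finger_gap":0.085,"z":50},{"finger_gap":0.085,"z":20},{"finger_gap":0.085},{"finger_gap":0.085}]' > m.json && python3 shift.py m.json
python3 - <<'E'
from h import *
ci=robot.camera_info("wrist"); im=robot.snapshot("wrist"); cv2.imwrite("pics/w1.png",im[:,:,::-1]); np.save("w1.npy",ci,allow_pickle=True); print(tool())
E
```

```text
time_s: 1.3
ee_pos: [0.5143, -0.2294, 0.381]
tool_rot: [-3.101, -0.502, 0.001]
ft_force: [1.3, -0.9, 0.0]
gripper_width: 0.085
grasp_force: 0.0
time_s: 1.9
ee_pos: [0.5134, -0.2313, 0.212]
tool_rot: [3.101, 0.502, 0.001]
ft_force: [0.4, 0.3, 0.7]
gripper_width: 0.0849
grasp_force: 0.0
(array([ 0.51383868, -0.23158363,  0.2129091 ]), array([[ 0.94899928,  0.31527   ,  0.00227995],
       [ 0.31527373, -0.94899957, -0.00151103],
       [ 0.00168729,  0.00215278, -0.99999626]]))
```

View pics/w1.png

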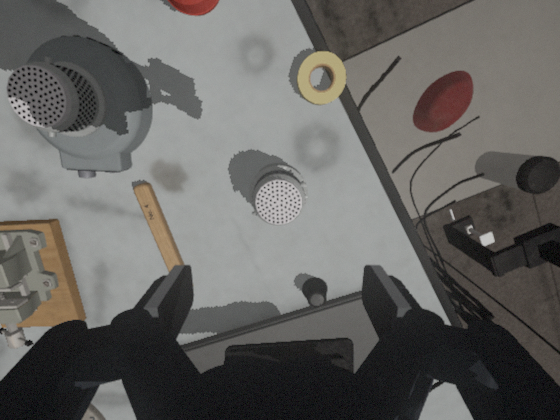

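Wrist view: middle basket at (278,198), drive with bottom basket at upper left (45,95), tape (321,77), loupe (315,290), brush (160,235). Going closer for the pins.

```bash
echo '[{"finger_gap":0.085,"z":40},{"finger_gap":0.085,"z":40},{"finger_gap":0.085},{"finger_gap":0.085},{"finger_gap":0.085}]' > m.json && python3 shift.py m.json
python3 - <<'E'
from h import *
ci=robot.camera_info("wrist"); im=robot.snapshot("wrist"); cv2.imwrite("pics/w2.png",im[:,:,::-1]); np.save("w2.npy",ci,allow_pickle=True); print(tool())
print(proj(ci,[.512,-.23,.055]))
c=im[150:300,180:380,::-1]; cv2.imwrite("pics/w2c.png",cv2.resize(c,None,fx=4,fy=4,interpolation=cv2.INTER_CUBIC))
E
```

```text
time_s: 2.45
ee_pos: [0.5147, -0.2321, 0.1343]
tool_rot: [3.098, 0.501, 0.006]
ft_force: [-0.8, 0.1, 0.1]
gripper_width: 0.0852
grasp_force: 0.0
(array([ 0.514536  , -0.23196116,  0.13417322]), array([[ 0.94897172,  0.31533103,  0.00436076],
       [ 0.31534435, -0.94897321, -0.00279093],
       [ 0.00325817,  0.00402366, -0.9999866 ]]))
[272.65131842 224.67472074]
```

View pics/w2c.png

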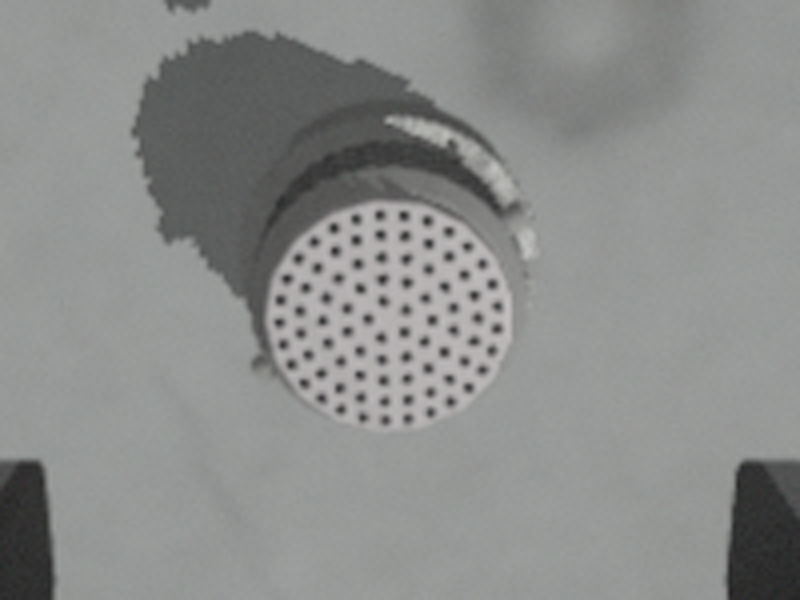

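One pin shows at crop (263,362), the other probably at (517,212); plate centre about (389,315).

```bash
cat >> h.py <<'E'
def plate(im,roi,z,ci,thr=150):
    x0,y0,x1,y1=roi; g=cv2.cvtColor(im,cv2.COLOR_RGB2HSV)[y0:y1,x0:x1]
    m=((g[...,2]>thr)&(g[...,1]<40)).astype(np.uint8)*255
    m=cv2.morphologyEx(m,cv2.MORPH_CLOSE,np.ones((5,5)));m=cv2.morphologyEx(m,cv2.MORPH_OPEN,np.ones((9,9)))
    c=max(cv2.findContours(m,0,1)[0],key=cv2.contourArea)
    pts=np.array([onz(ci,a+x0,b+y0,z)[:2] for a,b in c[:,0,:]],np.float32)
    A=np.c_[2*pts,np.ones(len(pts))]; s=np.linalg.lstsq(A,(pts**2).sum(1),rcond=None)[0]
    return s[:2],np.sqrt(s[2]+s[0]**2+s[1]**2),cv2.contourArea(c)
E
python3 - <<'E'
from h import *
ci=np.load("w2.npy",allow_pickle=True).item(); im=cv2.imread("pics/w2.png")[:,:,::-1]
print(im[228,277],im[200,285],im[280,280])
for thr in (165,175,185):
    print(thr,plate(im,(235,190,320,270),.061,ci,thr))
u0,v0=proj(ci,[*plate(im,(235,190,320,270),.061,ci,175)[0],.061]);print(u0,v0)
c=plate(im,(235,190,320,270),.061,ci,175)[0]
for u,v in [(180+263/4,150+362/4),(180+517/4,150+212/4),(180+522/4,150+232/4)]:
    P=onz(ci,u,v,.045)[:2]-c; print(P,np.hypot(*P),np.arctan2(P[1],P[0]))
E
```

```text
[180 177 177] [115 113 113] [152 155 154]
165 (array([ 0.511424  , -0.23422695]), np.float64(0.023230977233861506), 2593.0)
175 (array([ 0.51184738, -0.23459979]), np.float64(0.022395040361322897), 2406.0)Traceback (most recent call last):
  File "<stdin>", line 5, in <module>
  File "h.py", line 21, in plate
    c=max(cv2.findContours(m,0,1)[0],key=cv2.contourArea)
ValueError: max() iterable argument is empty
```

```bash

python3 - <<'E'
from h import *
ci=np.load("w2.npy",allow_pickle=True).item(); im=cv2.imread("pics/w2.png")[:,:,::-1]
c,r,_=plate(im,(235,190,320,270),.061,ci,160);print(c,r)
for u,v in [(180+263/4,150+362/4),(180+517/4,150+212/4),(180+522/4,150+232/4)]:
    P=onz(ci,u,v,.045)[:2]-c; print(P,np.hypot(*P),np.arctan2(P[1],P[0]))
# polar scan at z=.045, radius 31.5mm
g=cv2.cvtColor(im,cv2.COLOR_RGB2GRAY)
for d in range(0,360,6):
    a=np.radians(d); q=[g[tuple(proj(ci,[c[0]+r*np.cos(a),c[1]+r*np.sin(a),.045]).round().astype(int)[::-1])] for r in (.031,.0325)]
    print(d,*q,end='; ')
E
```

```text
[ 0.51119777 -0.23417209] 0.023435830088412282
[-0.0233529   0.02049367] 0.0310700540045136 2.4213120811461426
[ 0.02474128 -0.01944309] 0.03146688674097846 -0.6660571064206007
[ 0.02106123 -0.0218987 ] 0.030383024622582015 -0.8048898522682222
0 71 79; 6 65 83; 12 69 81; 18 59 68; 24 59 67; 30 56 71; 36 63 76; 42 56 79; 48 61 84; 54 54 85; 60 68 83; 66 76 86; 72 87 86; 78 89 86; 84 88 87; 90 88 89; 96 88 92; 102 91 94; 108 92 119; 114 154 151; 120 152 152; 126 154 155; 132 141 152; 138 99 106; 144 109 142; 150 141 149; 156 130 149; 162 142 152; 168 145 153; 174 151 153; 180 167 153; 186 158 155; 192 166 154; 198 167 151; 204 161 153; 210 175 152; 216 163 152; 222 157 152; 228 154 155; 234 153 153; 240 150 156; 246 152 153; 252 154 153; 258 153 153; 264 155 153; 270 153 155; 276 155 153; 282 152 151; 288 153 153; 294 150 151; 300 150 154; 306 170 152; 312 184 171; 318 148 147; 324 96 122; 330 158 167; 336 152 173; 342 116 161; 348 95 150; 354 56 112;
```

In the tool's units: -0.035 m is -35, 0.144 rad is 0.576.

```bash
echo '[{"finger_gap":0.085,"z":-35,"turn":0.576},{"finger_gap":0.085,"turn":0.576},{"finger_gap":0.085,"turn":0.576},{"finger_gap":0.085,"turn":0.576},{"finger_gap":0.085,"turn":0.576},{"finger_gap":0.085,"turn":0.576},{"finger_gap":0.085,"turn":0.584}]' > m.json && python3 shift.py m.json
echo '[{"finger_gap":0.085,"x":-24.5,"y":-36.8},{"finger_gap":0.085,"x":-24.5,"y":-36.8},{"finger_gap":0.085,"x":-24.5,"y":-36.8},{"finger_gap":0.085,"x":-24.5,"y":-36.8},{"finger_gap":0.085,"x":-24.5,"y":-36.8},{"finger_gap":0.085},{"finger_gap":0.085},{"finger_gap":0.085}]' > m.json && python3 shift.py m.json
python3 - <<'E'
from h import *
ci=robot.camera_info("wrist"); im=robot.snapshot("wrist"); cv2.imwrite("pics/w3.png",im[:,:,::-1]); np.save("w3.npy",ci,allow_pickle=True); print(tool())
u,v=proj(ci,[.537,-.012,.087]).astype(int);print(u,v)
c=im[v-75:v+75,u-100:u+100,::-1]; cv2.imwrite("pics/w3c.png",cv2.resize(c,None,fx=4,fy=4,interpolation=cv2.INTER_CUBIC))
E
```

```text
time_s: 3.2
ee_pos: [0.5139, -0.2315, 0.1685]
tool_rot: [2.953, -1.07, 0.006]
ft_force: [0.3, 0.1, 0.1]
gripper_width: 0.0852
grasp_force: 0.0
time_s: 4.0
ee_pos: [0.536, -0.0121, 0.1674]
tool_rot: [2.957, -1.062, 0.003]
ft_force: [0.1, 0.2, 0.8]
gripper_width: 0.0852
grasp_force: 0.0
(array([ 0.53586018, -0.01237173,  0.16703588]), array([[ 7.70878954e-01, -6.36980210e-01,  1.36047078e-03],
       [-6.36980032e-01, -7.70880055e-01, -6.15743842e-04],
       [ 1.44097643e-03, -3.91928752e-04, -9.99998885e-01]]))
276 221
```

View pics/w3c.png

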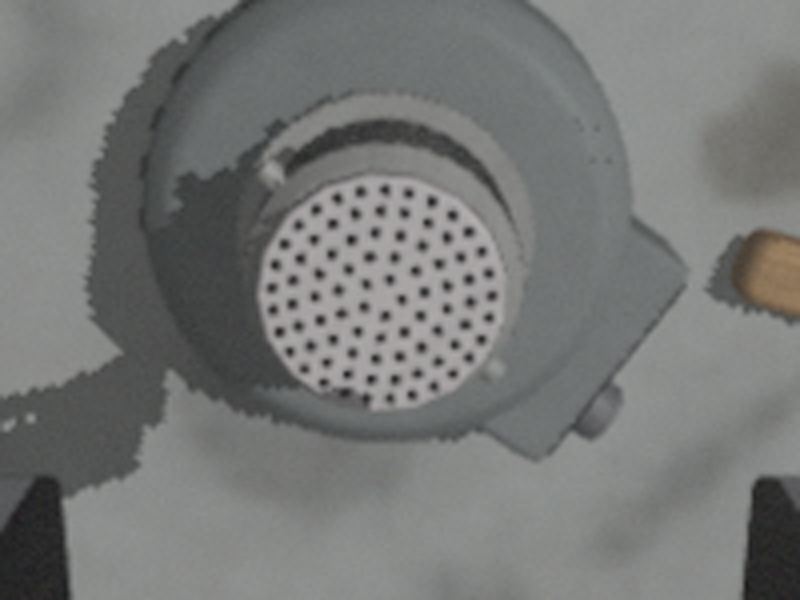

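Both bottom pins show: crop (273,174) upper-left and (495,370) lower-right; plate centre about (382,291); control box lower right.

```bash

python3 - <<'E'
from h import *
ci=np.load("w3.npy",allow_pickle=True).item(); im=cv2.imread("pics/w3.png")[:,:,::-1]
for t in (150,160): print(plate(im,(232,180,310,256),.093,ci,t))
c,r,_=plate(im,(232,180,310,256),.093,ci,155)
P=[onz(ci,176+a/4,146+b/4,.077)[:2] for a,b in ((271,173),(496,370))]
d=P[0]-P[1]; print(c,r,P,(P[0]+P[1])/2,np.hypot(*d),np.arctan2(d[1],d[0]))
for p in P: e=p-c;print(np.hypot(*e),np.arctan2(e[1],e[0]))
E
```

```text
(array([ 0.54237234, -0.01145492]), np.float64(0.02303021169296783), 2608.0)
(array([ 0.54273201, -0.01166814]), np.float64(0.02251102268360262), 2490.5)
[ 0.54240652 -0.01159693] 0.022874678584344676 [array([ 0.57246639, -0.00670125]), array([ 0.5096567 , -0.01534928])] [ 0.54106154 -0.01102526] 0.06340225692499159 0.13682601059689486
0.03045592641154351 0.16144682518890704
0.032964088975563806 -3.0275137793027898
```

In the tool's units: 0.0373 m is 37.3, 0.033 m is 33.

```bash
echo '[{"finger_gap":0.085,"x":24.5,"y":37.3},{"finger_gap":0.085,"x":24.5,"y":37.3},{"finger_gap":0.085,"x":24.5,"y":37.3},{"finger_gap":0.085,"x":24.5,"y":37.3},{"finger_gap":0.085,"x":24.5,"y":37.3},{"finger_gap":0.085,"z":33},{"finger_gap":0.085},{"finger_gap":0.085}]' > m.json && python3 shift.py m.json
python3 - <<'E'
from h import *
ci=robot.camera_info("wrist"); im=robot.snapshot("wrist"); cv2.imwrite("pics/w4.png",im[:,:,::-1]); np.save("w4.npy",ci,allow_pickle=True); p,R=tool();print(p,np.arctan2(R[1,0],R[0,0]))
u,v=proj(ci,[.512,-.234,.055]).astype(int);print(u,v)
c,r,_=plate(im,(u-45,v-42,u+45,v+45),.061,ci,155);print(c,r,go([*c,p[2]]))
g=cv2.cvtColor(im,cv2.COLOR_RGB2GRAY)
for d in list(range(120,164,3))+list(range(300,344,3)):
    a=np.radians(d); q=[g[tuple(proj(ci,[c[0]+r*np.cos(a),c[1]+r*np.sin(a),.045]).round().astype(int)[::-1])] for r in (.031,.0325)]
    print(d,*q,end='; ')
E
```

```text
time_s: 4.85
ee_pos: [0.5107, -0.2334, 0.1333]
tool_rot: [-2.956, 1.063, 0.003]
ft_force: [0.5, 0.4, 0.1]
gripper_width: 0.0848
grasp_force: 0.0
[ 0.51151103 -0.2331634   0.13414298] -0.6895963815938548
276 220
[ 0.51135067 -0.2350765 ] 0.02285051479318205 [1.09344438e-03 1.57799425e-03 2.43947377e-07]
120 99 139; 123 94 123; 126 91 135; 129 165 154; 132 156 156; 135 129 94; 138 167 118; 141 156 117; 144 126 132; 147 164 156; 150 160 146; 153 130 140; 156 145 136; 159 157 140; 162 148 136; 300 129 170; 303 110 147; 306 120 144; 309 81 137; 312 116 153; 315 101 152; 318 140 146; 321 140 127; 324 113 129; 327 76 135; 330 104 133; 333 75 133; 336 102 138; 339 73 138; 342 92 127;
```

In the tool's units: 0.04 m is 40, 0.035 m is 35.

```bash
echo '[{"finger_gap":0.085,"x":1,"y":1.6,"z":30},{"finger_gap":0.085,"z":40},{"finger_gap":0.085,"z":35},{"finger_gap":0.085,"z":2},{"finger_gap":0.085},{"finger_gap":0.05},{"finger_gap":0.05},{"finger_gap":0.05},{"finger_gap":0.05},{"finger_gap":0.05}]' > m.json && python3 shift.py m.json 80; echo '[{"finger_gap":0.05},{"finger_gap":0.05},{"finger_gap":0.05}]' > m.json && python3 shift.py m.json
```

```text
time_s: 5.9
ee_pos: [0.5126, -0.2354, 0.0293]
tool_rot: [2.956, -1.061, 0.007]
ft_force: [-2.2, 1.4, 11.4]
gripper_width: 0.0544
grasp_force: 82.6
time_s: 6.2
ee_pos: [0.5126, -0.2354, 0.0293]
tool_rot: [2.956, -1.061, 0.007]
ft_force: [-0.9, 2.5, 10.8]
gripper_width: 0.0547
grasp_force: 82.6
```

In the tool's units: -0.0385 m is -38.5, -0.0241 m is -24.1, -0.1464 rad is -0.5856.

```bash
echo '[{"finger_gap":0.05,"z":-40},{"finger_gap":0.05,"z":-50},{"finger_gap":0.05,"z":-50},{"finger_gap":0.05,"x":-24.1,"y":-38.5},{"finger_gap":0.05,"x":-24.1,"y":-38.5},{"finger_gap":0.05,"x":-24.1,"y":-38.5},{"finger_gap":0.05,"x":-24.1,"y":-38.5},{"finger_gap":0.05,"x":-24.1,"y":-38.5},{"finger_gap":0.05,"turn":-0.5856},{"finger_gap":0.05,"turn":-0.5856},{"finger_gap":0.05,"turn":-0.5856},{"finger_gap":0.05,"turn":-0.5856}]' > m.json && python3 shift.py m.json
echo '[{"finger_gap":0.05,"turn":-0.5856},{"finger_gap":0.05,"turn":-0.5856},{"finger_gap":0.05,"turn":-0.5856},{"finger_gap":0.05,"turn":-0.5856},{"finger_gap":0.05,"turn":-0.5856},{"finger_gap":0.05,"turn":-0.5856},{"finger_gap":0.05,"turn":-0.5856},{"finger_gap":0.05,"turn":-0.5856},{"finger_gap":0.05,"turn":-0.5856},{"finger_gap":0.05,"turn":-0.5856},{"finger_gap":0.05},{"finger_gap":0.05}]' > m.json && python3 shift.py m.json
python3 - <<'E'
from h import *
p,R=tool();print(p,np.arctan2(R[1,0],R[0,0]),go([.5422,-.0103,p[2]]),R[:,2])
im=robot.snapshot("side"); u,v=proj(robot.camera_info("side"),[.542,-.0115,.11]).astype(int); c=im[v-70:v+70,u-90:u+90,::-1]; cv2.imwrite("pics/s5.png",cv2.resize(c,None,fx=4,fy=4,interpolation=cv2.INTER_CUBIC))
E
```

```text
time_s: 7.4
ee_pos: [0.5407, -0.0094, 0.1674]
tool_rot: [3.138, -0.152, 0.002]
ft_force: [-0.9, -0.4, -1.9]
gripper_width: 0.0545
grasp_force: 85.8
time_s: 8.6
ee_pos: [0.5406, -0.0096, 0.167]
tool_rot: [2.446, 1.971, 0.001]
ft_force: [0.1, -1.0, -2.0]
gripper_width: 0.0544
grasp_force: 85.8
[ 0.54064495 -0.00964147  0.16696546] 1.3564853335270624 [-3.12748560e-04  1.65952848e-03  1.58771121e-06] [ 9.15567964e-04 -2.48972250e-04 -9.99999550e-01]
```

```bash
echo '[{"finger_gap":0.05,"y":1.7,"z":30},{"finger_gap":0.05,"z":25},{"finger_gap":0.05},{"finger_gap":0.05}]' > m.json && python3 shift.py m.json;echo '[{"finger_gap":0.05,"z":3},{"finger_gap":0.05,"z":3},{"finger_gap":0.05}]' > m.json && python3 shift.py m.json
```

```text
time_s: 9.05
ee_pos: [0.5422, -0.0098, 0.1116]
tool_rot: [-2.443, -1.974, 0.001]
ft_force: [-0.5, 1.3, -1.7]
gripper_width: 0.0543
grasp_force: 86.2
time_s: 9.35
ee_pos: [0.5425, -0.0098, 0.1057]
tool_rot: [2.442, 1.975, 0.001]
ft_force: [0.7, 3.3, -1.4]
gripper_width: 0.0541
grasp_force: 86.3
```

In the tool's units: 0.003 m is 3, 0.002 m is 2.

```bash
echo '[{"finger_gap":0.05,"z":3},{"finger_gap":0.05,"z":2},{"finger_gap":0.05}]' > m.json && python3 shift.py m.json;echo '[{"finger_gap":0.05,"z":3},{"finger_gap":0.05,"z":2},{"finger_gap":0.05}]' > m.json && python3 shift.py m.json
```

```text
time_s: 9.65
ee_pos: [0.5425, -0.0096, 0.1006]
tool_rot: [2.443, 1.976, 0.001]
ft_force: [-0.5, 5.2, 1.4]
gripper_width: 0.0543
grasp_force: 86.7
time_s: 9.95
ee_pos: [0.5425, -0.0096, 0.0966]
tool_rot: [2.442, 1.976, 0.002]
ft_force: [-4.0, 6.2, 10.3]
gripper_width: 0.0541
grasp_force: 87.6
```

In the tool's units: 0.002 m is 2, 0.001 m is 1.

```bash
echo '[{"finger_gap":0.05,"x":0.5,"z":2},{"finger_gap":0.05,"z":1},{"finger_gap":0.05}]' > m.json && python3 shift.py m.json; echo '[{"finger_gap":0.05,"turn":0.4},{"finger_gap":0.05,"turn":0.4},{"finger_gap":0.05,"turn":0.4},{"finger_gap":0.05}]' > m.json && python3 shift.py m.json; python3 -c "
from h import *
p,R=tool();print(p,np.arctan2(R[1,0],R[0,0]),robot.get_obs()['wrist_torque'])"
```

```text
time_s: 10.25
ee_pos: [0.5428, -0.0092, 0.0946]
tool_rot: [2.441, 1.975, 0.002]
ft_force: [-6.4, 5.7, 17.9]
gripper_width: 0.0544
grasp_force: 88.4
time_s: 10.65
ee_pos: [0.5432, -0.0091, 0.0944]
tool_rot: [2.711, 1.584, 0.004]
ft_force: [-3.6, 6.7, 15.6]
gripper_width: 0.0545
grasp_force: 88.0
[ 0.54318052 -0.00913676  0.09439241] 1.0577412777591677 [ 0.82118754  0.75293058 -0.2543124 ]
```

```bash
echo '[{"finger_gap":0.05,"turn":0.48},{"finger_gap":0.05,"turn":0.48},{"finger_gap":0.05,"turn":0.48},{"finger_gap":0.05,"turn":0.48},{"finger_gap":0.05,"turn":0.48},{"finger_gap":0.05,"turn":0.48},{"finger_gap":0.05,"turn":0.48},{"finger_gap":0.05,"turn":0.2},{"finger_gap":0.05}]' > m.json && python3 shift.py m.json; cat > st.py <<'E'
from h import *
p,R=tool();print(p,"yaw",np.arctan2(R[1,0],R[0,0]),"tq",robot.get_obs()['wrist_torque'])
E
python3 st.py
```

```text
time_s: 11.55
ee_pos: [0.5443, -0.0107, 0.0944]
tool_rot: [3.127, 0.265, 0.008]
ft_force: [-0.3, 0.1, 11.5]
gripper_width: 0.0547
grasp_force: 87.6
[ 0.5443175  -0.01071369  0.09442869] yaw 0.1691731437457751 tq [-0.18186544  0.24597966 -0.03757122]
```

```bash
echo '[{"finger_gap":0.05,"turn":0.12},{"finger_gap":0.05}]' > m.json && python3 shift.py m.json; python3 st.py|cut -c30-;  echo '[{"finger_gap":0.05,"turn":0.12},{"finger_gap":0.05}]' > m.json && python3 shift.py m.json; python3 st.py|cut -c30-
```

```text
time_s: 11.75
ee_pos: [0.5443, -0.0108, 0.0944]
tool_rot: [3.131, 0.219, 0.008]
ft_force: [-0.6, 0.5, 11.7]
gripper_width: 0.0541
grasp_force: 87.6
9444552] yaw 0.13993336515597338 tq [-0.14049995  0.23594967  0.07868687]
time_s: 11.95
ee_pos: [0.5443, -0.0107, 0.0945]
tool_rot: [3.134, 0.173, 0.008]
ft_force: [0.0, -0.2, 12.3]
gripper_width: 0.0543
grasp_force: 87.6
9445603] yaw 0.11024062620666535 tq [-0.06840292  0.29454847  0.11714253]
```

In the tool's units: 0.03 rad is 0.12.

```bash
echo '[{"finger_gap":0.05,"turn":0.12},{"finger_gap":0.05}]' > m.json && python3 shift.py m.json|sed -n 4p; python3 st.py|cut -c30-;  echo '[{"finger_gap":0.05,"turn":0.12},{"finger_gap":0.05}]' > m.json && python3 shift.py m.json|sed -n 4p; python3 st.py|cut -c30-
```

```text
ft_force: [-1.3, 0.8, 12.6]
9443734] yaw 0.08080911470269295 tq [0.14938202 0.29720083 0.37197347]
ft_force: [-1.4, 0.5, 11.7]
9440645] yaw 0.05280617628480916 tq [0.16696049 0.29707996 1.09004428]
```

```bash
echo '[{"finger_gap":0.05,"turn":-0.12},{"finger_gap":0.05,"z":-2},{"finger_gap":0.05,"z":-1},{"finger_gap":0.05,"z":-0.7},{"finger_gap":0.05},{"finger_gap":0.05}]' > m.json && python3 shift.py m.json; python3 st.py
```

```text
time_s: 12.95
ee_pos: [0.544, -0.0102, 0.0972]
tool_rot: [3.137, 0.127, 0.006]
ft_force: [2.6, 0.4, 7.6]
gripper_width: 0.0541
grasp_force: 87.1
[ 0.54397736 -0.01020198  0.09715379] yaw 0.08078393711099152 tq [ 0.01282957 -0.21909476  0.28539317]
```

In the tool's units: -0.0012 m is -1.2.

```bash
echo '[{"finger_gap":0.05,"z":-1.2},{"finger_gap":0.05}]' > m.json && python3 shift.py m.json|sed -n 2,4p; echo '[{"finger_gap":0.05,"z":-1},{"finger_gap":0.05},{"finger_gap":0.05}]' > m.json && python3 shift.py m.json|sed -n 2,4p;  python3 st.py
```

```text
ee_pos: [0.5439, -0.0102, 0.0981]
tool_rot: [3.137, 0.127, 0.006]
ft_force: [3.7, -0.3, 6.7]
ee_pos: [0.5438, -0.0102, 0.0985]
tool_rot: [3.138, 0.126, 0.005]
ft_force: [6.1, -0.1, 2.6]
[ 0.54380029 -0.01016089  0.09846973] yaw 0.08051952313256402 tq [-0.27667183 -0.77761872  0.21324548]
```

In the tool's units: -0.05 m is -50, -0.035 m is -35.

```bash
echo '[{"finger_gap":0.085},{"finger_gap":0.085},{"finger_gap":0.085},{"finger_gap":0.085},{"finger_gap":0.085}]' > m.json && python3 shift.py m.json; echo '[{"finger_gap":0.085,"z":-30},{"finger_gap":0.085,"z":-50},{"finger_gap":0.085,"z":-35},{"finger_gap":0.085},{"finger_gap":0.085}]' > m.json && python3 shift.py m.json
python3 - <<'E'
from h import *
ci=robot.camera_info("wrist"); im=robot.snapshot("wrist"); cv2.imwrite("pics/w6.png",im[:,:,::-1]); np.save("w6.npy",ci,allow_pickle=True); p,R=tool();print(p,np.arctan2(R[1,0],R[0,0]))
u,v=proj(ci,[.542,-.0115,.13]).astype(int);print(u,v)
for z in (.130,):
  print(plate(im,(u-50,v-48,u+50,v+48),z,ci,155))
c=im[v-75:v+75,u-100:u+100,::-1]; a=cv2.resize(c,None,fx=4,fy=4,interpolation=cv2.INTER_CUBIC)[:,150:650]
im=robot.snapshot("side"); s=robot.camera_info("side"); u,v=proj(s,[.542,-.0115,.08]).astype(int); print(u,v); c=im[v-60:v+60,u-30:u+30,::-1]; b=cv2.resize(c,None,fx=5,fy=5,interpolation=cv2.INTER_CUBIC); cv2.imwrite("pics/v6.png",np.hstack([a,b]))
E
```

```text
time_s: 13.95
ee_pos: [0.5421, -0.0095, 0.098]
tool_rot: [3.139, 0.126, -0.001]
ft_force: [-0.6, -0.1, -0.7]
gripper_width: 0.0851
grasp_force: 0.0
time_s: 14.45
ee_pos: [0.5424, -0.0095, 0.2137]
tool_rot: [3.139, 0.126, 0.002]
ft_force: [0.5, -1.3, -0.4]
gripper_width: 0.0852
grasp_force: 0.0
[ 0.54178453 -0.00944681  0.21242963] 0.08036122713763737
279 221
(array([ 0.542288  , -0.01113294]), np.float64(0.02310271026237372), 2395.0)
274 206
```

View pics/v6.png

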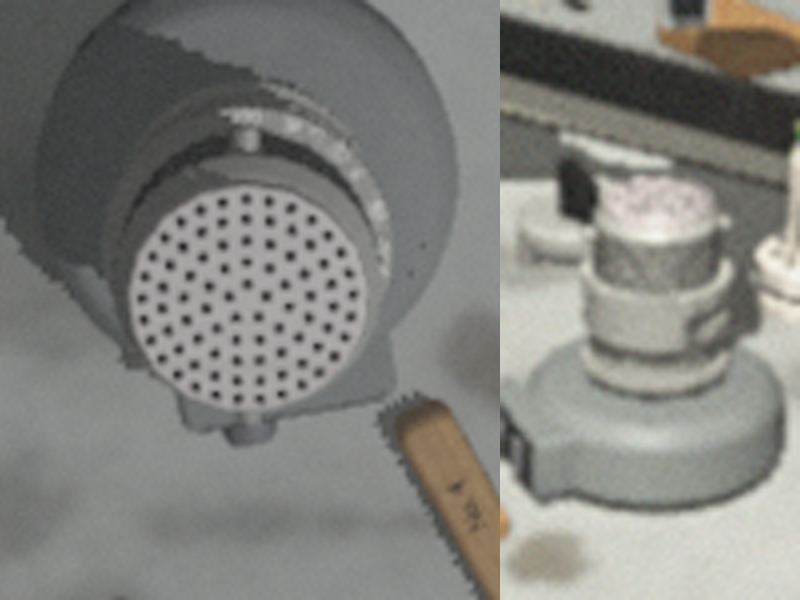

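The middle basket sits upright and level on the drive (left: plate centre crop (248,300), front pin at (248,138), in line with the tool's x). Now on to the cover.

In the tool's units: -0.0445 m is -44.5, 0.045 m is 45.

```bash
echo '[{"finger_gap":0.085,"y":-44.5},{"finger_gap":0.085,"y":-44.5},{"finger_gap":0.085,"y":-44.5},{"finger_gap":0.085,"y":-44.5},{"finger_gap":0.085,"y":-44.5},{"finger_gap":0.085,"z":45},{"finger_gap":0.085,"z":35},{"finger_gap":0.085},{"finger_gap":0.085}]' > m.json && python3 shift.py m.json
python3 - <<'E'
from h import *
ci=np.load("w6.npy",allow_pickle=True).item()
P=onz(ci,179+398/4,146+138/4,.114)[:2]-np.array([.5423,-.0111]);print("mid pin",np.hypot(*P),np.arctan2(P[1],P[0]))
ci=robot.camera_info("wrist"); im=robot.snapshot("wrist"); cv2.imwrite("pics/w7.png",im[:,:,::-1]); np.save("w7.npy",ci,allow_pickle=True); p,R=tool();print(p,np.arctan2(R[1,0],R[0,0]))
u,v=proj(ci,[.524,.212,.04]).astype(int);print(u,v)
x0,y0=u-50,v-45; g=cv2.cvtColor(im,cv2.COLOR_RGB2GRAY)[y0:v+45,x0:u+50]
m=(g<45).astype(np.uint8)*255; m=cv2.morphologyEx(m,cv2.MORPH_OPEN,np.ones((3,3)))
for c in cv2.findContours(m,0,1)[0]:
    if cv2.contourArea(c)>60:
        r=cv2.minAreaRect(c); b=cv2.boxPoints(r)+[x0,y0]; w=np.array([onz(ci,*q,.052)[:2] for q in b]); print(r, w.round(4), w.mean(0))
c=im[v-75:v+75,u-100:u+100,::-1]; cv2.imwrite("pics/w7c.png",cv2.resize(c,None,fx=4,fy=4,interpolation=cv2.INTER_CUBIC))
E
```

```text
time_s: 15.45
ee_pos: [0.5242, 0.212, 0.1325]
tool_rot: [3.138, 0.126, -0.004]
ft_force: [0.5, 0.9, 0.9]
gripper_width: 0.0851
grasp_force: 0.0
mid pin 0.03027291205262423 0.08265715085580554
[0.5251985  0.21213969 0.13395538] 0.07988346587186103
276 217
```

View pics/w7c.png

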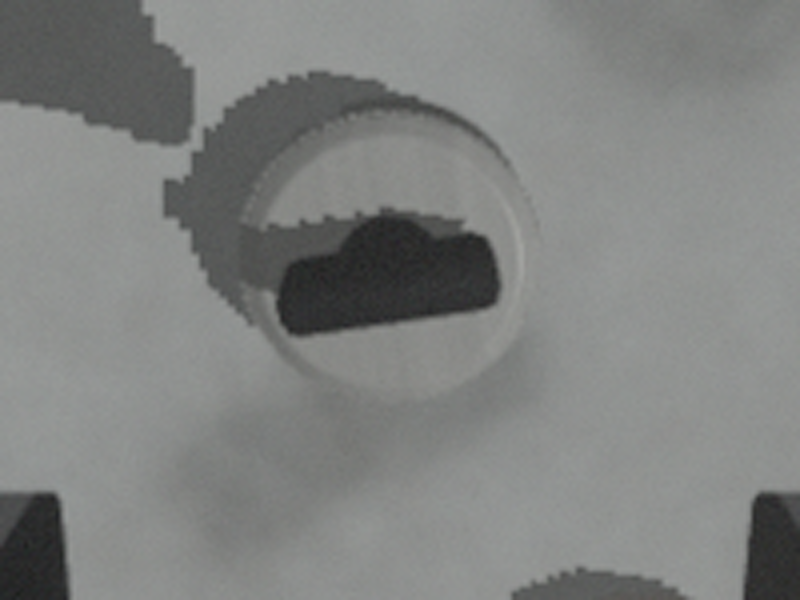

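Cover: bar's lower top edge from crop (290,335) to (498,305), bar ends at x 280 and 500, disc centred about (392,260).

```bash
python3 - <<'E'
from h import *
ci=np.load("w7.npy",allow_pickle=True).item(); im=cv2.imread("pics/w7.png"); g=cv2.cvtColor(im,cv2.COLOR_BGR2GRAY)
x0,y0=176,142; s=g[y0:y0+100,x0+62:x0+132]; print(g[y0+70,x0+95], g[y0+50,x0+65],g[y0+88,x0+95])
m=(s<62).astype(np.uint8)
# lower edge: last dark row per column
cols=[c for c in range(m.shape[1]) if m[:,c].sum()>5]; print(cols[0]+x0+62,cols[-1]+x0+62)
L=np.array([onz(ci,c+x0+62,np.nonzero(m[:,c])[0].max()+.5+y0,.052)[:2] for c in cols[4:-4]])
vx,vy,px,py=cv2.fitLine(L.astype(np.float32),cv2.DIST_HUBER,0,.001,.001).ravel()
d=np.array([vx,vy]); d*=np.sign(d[1]); n=np.array([d[1],-d[0]]); n*=np.sign(n[0])
ang=np.arctan2(d[1],d[0]); print("bar angle",ang)
# ends at z=.052 on the line
E=[]
for c in (cols[0],cols[-1]):
    r=np.nonzero(m[:,c])[0].mean()+y0
    q=onz(ci,c+x0+62+.5,r,.052)[:2]; E.append((q-[px,py])@d)
print("len",E[0]-E[1]); ctr=np.array([px,py])+d*np.mean(E)+n*.006; print("centre",ctr)
print("ring centre est", onz(ci,x0+392/4,y0+260/4,.0275))
print(go([*ctr,.134]))
E
```

```text
46 106 136
246 299
bar angle 1.8102709
len 0.042362910148746616
centre [0.529746   0.21549284]
ring centre est [0.52895689 0.21479183 0.0275    ]
[ 4.80060579e-03 -2.97957454e-03 -4.12089532e-05]
```

Careful with the scale: shifts go in mm and turns go in units of 0.25 rad. That gives: 0.0045 m is 4.5, -0.003 m is -3, -0.1442 rad is -0.5768.

```bash
echo '[{"finger_gap":0.085,"x":4.5,"y":-3,"turn":-0.5768},{"finger_gap":0.085,"turn":-0.5768},{"finger_gap":0.085,"turn":-0.5768},{"finger_gap":0.085,"turn":-0.5768},{"finger_gap":0.085,"turn":-0.5768},{"finger_gap":0.085,"turn":-0.5768},{"finger_gap":0.085,"turn":-0.5768},{"finger_gap":0.085,"turn":-0.5768},{"finger_gap":0.085,"turn":-0.5768},{"finger_gap":0.085,"turn":-0.5768},{"finger_gap":0.085,"turn":-0.5768},{"finger_gap":0.085,"turn":-0.5768}]' > m.json && python3 shift.py m.json
echo '[{"finger_gap":0.05},{"finger_gap":0.045}]' > m.json && python3 shift.py m.json 60
python3 - <<'E'
from h import *
p,R=tool();print(p,np.arctan2(R[1,0],R[0,0]),go([.5293,.2152,.031]))
ci=robot.camera_info("wrist"); im=robot.snapshot("wrist"); u,v=proj(ci,[.5293,.2152,.04]).astype(int); print(u,v)
c=im[v-75:v+75,u-100:u+100,::-1]; cv2.imwrite("pics/w8c.png",cv2.resize(c,None,fx=4,fy=4,interpolation=cv2.INTER_CUBIC))
g=cv2.cvtColor(im,cv2.COLOR_RGB2GRAY); x0,y0=u-30,v-40; m=(g[y0:v+40,x0:u+30]<62).astype(np.uint8); m=cv2.morphologyEx(m,cv2.MORPH_OPEN,np.ones((3,3)))
c=max(cv2.findContours(m,0,1)[0],key=cv2.contourArea); b=c[:,0,:]+[x0,y0]
W=np.array([onz(ci,*q,.052)[:2] for q in b]); T=(W-p[:2])@R[:2,:2]; print("tool x",T[:,0].min(),T[:,0].max(),"tool y",T[:,1].min(),T[:,1].max())
for a in (-.015,-.010,-.005,.0,.005,.01): q=T[abs(T[:,0]-a)<.002]; print(a,q[:,1].min().round(4),q[:,1].max().round(4))
E
```

```text
time_s: 16.7
ee_pos: [0.5301, 0.2155, 0.1356]
tool_rot: [1.932, 2.474, 0.005]
ft_force: [0.7, 0.1, -0.4]
gripper_width: 0.0852
grasp_force: 0.0
time_s: 16.9
ee_pos: [0.5296, 0.2155, 0.1347]
tool_rot: [1.944, 2.466, 0.003]
ft_force: [-0.0, -0.3, 0.2]
gripper_width: 0.0586
grasp_force: 0.0
[0.5296251  0.21551251 0.13469788] 1.8063339390772757 [-0.00022259 -0.00066305  0.1036965 ]
275 215
tool x -0.018611085278964355 0.027781558953859076 tool y -0.007169991929739262 0.007975726752485542
-0.015 -0.0009 0.0024
-0.01 -0.0009 0.0032
-0.005 -0.0001 0.0032
0.0 -0.0009 0.0056
0.005 -0.0009 0.008
0.01 -0.0009 0.008
```

View pics/w8c.png

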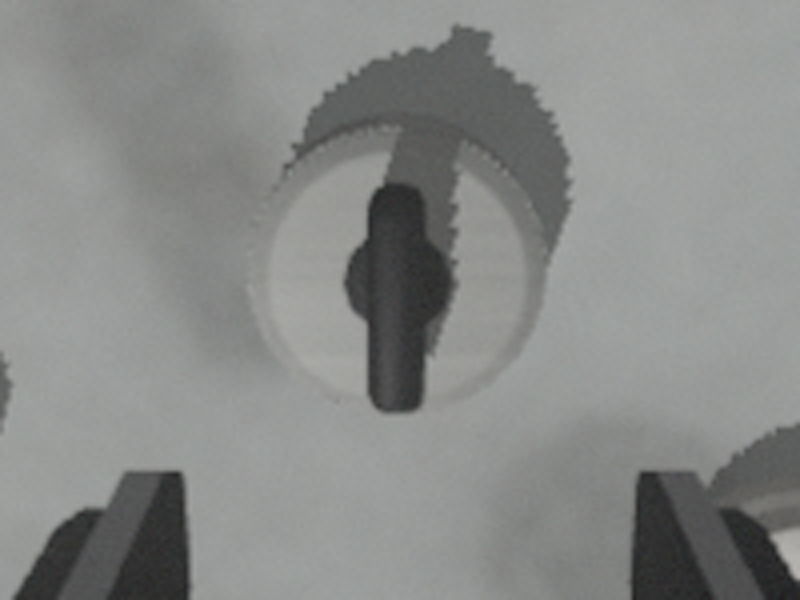

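The bar is aligned with the tool's x: ends at crop (397,412) and (395,183), about 1.5 mm to the left of the finger centre line.

```bash
python3 - <<'E'
from h import *
ci=robot.camera_info("wrist"); p,R=tool()
f=lambda a,b,z: ((onz(ci,175+a/4,140+b/4,z)-p)@R)[:2].round(4)
print("lower end top",f(397,412,.051),"upper end base",f(395,183,.028),"upper top?",f(395,183,.051),"skirt near top left/right",f(248,285,.0225),f(548,285,.0225),"boss",f(398,283,.028))
E
```

```text
lower end top [-0.0207 -0.0017] upper end base [ 0.023  -0.0023] upper top? [ 0.0278 -0.002 ] skirt near top left/right [-0.0017 -0.0357] [-0.0017  0.0323] boss [ 0.0004 -0.0017]
```

```bash
echo '[{"finger_gap":0.045,"x":1,"y":-1.7,"z":40},{"finger_gap":0.045,"z":40},{"finger_gap":0.045,"z":22.5},{"finger_gap":0.045},{"finger_gap":0.005},{"finger_gap":0.005},{"finger_gap":0.005},{"finger_gap":0.005},{"finger_gap":0.005},{"finger_gap":0.005}]' > m.json && python3 shift.py m.json 90; python3 st.py
```

```text
time_s: 17.95
ee_pos: [0.5282, 0.2165, 0.0328]
tool_rot: [1.938, 2.469, 0.005]
ft_force: [-1.2, -0.5, 6.6]
gripper_width: 0.0099
grasp_force: 89.1
[0.52823537 0.21650048 0.03280608] yaw 1.810410496038634 tq [-0.00885137  0.09092594 -0.01098866]
```

```bash
echo '[{"finger_gap":0.005,"z":-40},{"finger_gap":0.005,"z":-50},{"finger_gap":0.005,"z":-50},{"finger_gap":0.005,"z":-25,"turn":0.508},{"finger_gap":0.005,"turn":0.508},{"finger_gap":0.005,"turn":0.508},{"finger_gap":0.005,"turn":0.508},{"finger_gap":0.005,"x":-43.1,"y":14.9},{"finger_gap":0.005,"x":-43.1,"y":14.9},{"finger_gap":0.005,"x":-43.1,"y":14.9},{"finger_gap":0.005,"x":-43.1,"y":14.9},{"finger_gap":0.005,"x":-43.1,"y":14.9}]' > m.json && python3 shift.py m.json
echo '[{"finger_gap":0.005},{"finger_gap":0.005}]' > m.json && python3 shift.py m.json
python3 - <<'E'
from h import *
p,R=tool();print(p,np.arctan2(R[1,0],R[0,0]),go([.5424,-.0108,p[2]]),R[:,2])
im=robot.snapshot("wrist"); im2=robot.snapshot("side");u,v=proj(robot.camera_info("side"),[.542,-.0115,.13]).astype(int)
c=cv2.resize(im2[v-60:v+60,u-40:u+40],None,fx=5,fy=5)[:420*600//420]; a=cv2.resize(im[150:370,180:380],None,fx=2,fy=2); o=np.zeros((600,800,3),np.uint8); o[:440,:400]=a; o[:,400:]=c; cv2.imwrite("pics/v9.png",o[:,:,::-1])
E
```

```text
time_s: 19.15
ee_pos: [0.5415, -0.0131, 0.1966]
tool_rot: [2.497, 1.904, 0.002]
ft_force: [0.1, 0.2, -1.7]
gripper_width: 0.0096
grasp_force: 88.3
time_s: 19.35
ee_pos: [0.5416, -0.0123, 0.1963]
tool_rot: [2.501, 1.901, 0.001]
ft_force: [-0.1, 0.3, -0.5]
gripper_width: 0.0098
grasp_force: 88.3
[ 0.54164378 -0.01227292  0.19627276] 1.299921067821668 [1.62155545e-03 3.34529861e-04 8.46971939e-07] [ 8.45533496e-04  1.40919420e-04 -9.99999633e-01]
```

View pics/v9.png

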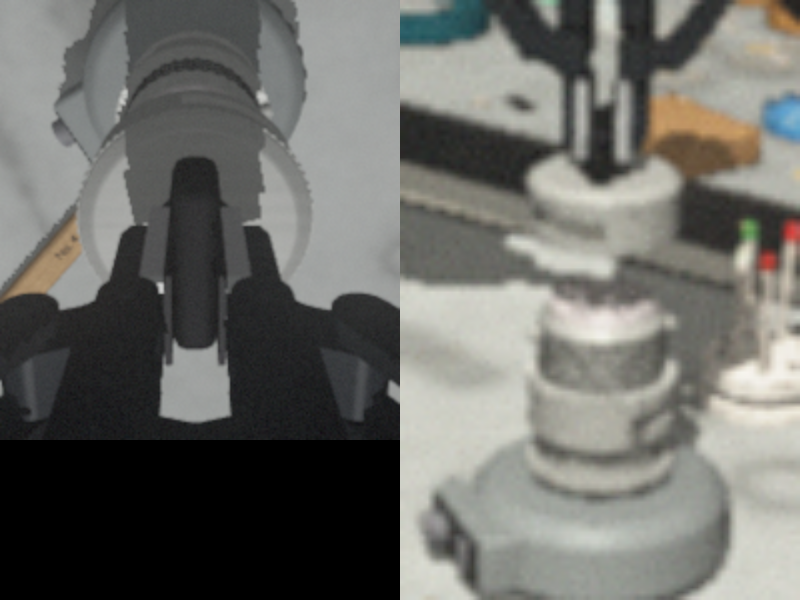

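The cover hangs level above the middle basket (right: cover at (605,205), basket rim at (600,320)), gripped on the bar.

In the tool's units: 0.03 m is 30, 0.014 m is 14.

```bash
echo '[{"finger_gap":0.005,"x":1.5,"z":30},{"finger_gap":0.005,"z":14},{"finger_gap":0.005},{"finger_gap":0.005}]' > m.json && python3 shift.py m.json;echo '[{"finger_gap":0.005,"z":3},{"finger_gap":0.005,"z":3},{"finger_gap":0.005}]' > m.json && python3 shift.py m.json; python3 st.py
```

```text
time_s: 19.85
ee_pos: [0.542, -0.0089, 0.152]
tool_rot: [-2.497, -1.907, 0.001]
ft_force: [-0.1, -0.9, -0.6]
gripper_width: 0.0101
grasp_force: 88.3
time_s: 20.15
ee_pos: [0.5421, -0.0096, 0.1458]
tool_rot: [2.498, 1.905, 0.001]
ft_force: [-0.7, 0.1, -1.2]
gripper_width: 0.0097
grasp_force: 88.4
[ 0.54211223 -0.00958683  0.14575897] yaw 1.3029499479798845 tq [0.02211593 0.02711372 0.00717426]
```

Pins are entering (below 0.1498 without force). Press on.

```bash
echo '[{"finger_gap":0.005,"z":3},{"finger_gap":0.005,"z":2},{"finger_gap":0.005}]' > m.json && python3 shift.py m.json|sed -n 2,4p;echo '[{"finger_gap":0.005,"z":3},{"finger_gap":0.005,"z":3},{"finger_gap":0.005}]' > m.json && python3 shift.py m.json|sed -n 2,4p; echo '[{"finger_gap":0.005,"z":2},{"finger_gap":0.005}]' > m.json && python3 shift.py m.json|sed -n 2,4p
```

```text
ee_pos: [0.5423, -0.0099, 0.1409]
tool_rot: [2.498, 1.904, 0.001]
ft_force: [-1.9, 1.1, 2.9]
ee_pos: [0.5423, -0.0099, 0.1353]
tool_rot: [2.498, 1.904, 0.001]
ft_force: [-1.7, 0.6, 7.5]
ee_pos: [0.5424, -0.0099, 0.1337]
tool_rot: [2.497, 1.904, 0.002]
ft_force: [-3.2, 0.3, 9.7]
```

In the tool's units: 0.002 m is 2.

```bash
echo '[{"finger_gap":0.005,"z":2},{"finger_gap":0.005}]' > m.json && python3 shift.py m.json|sed -n 2,4p;echo '[{"finger_gap":0.005,"z":1.5},{"finger_gap":0.005}]' > m.json && python3 shift.py m.json|sed -n 2,4p; python3 st.py
```

```text
ee_pos: [0.5424, -0.0099, 0.1319]
tool_rot: [2.497, 1.904, 0.002]
ft_force: [-3.7, 1.5, 10.8]
ee_pos: [0.5424, -0.0099, 0.1308]
tool_rot: [2.497, 1.904, 0.002]
ft_force: [-3.7, 0.7, 12.3]
[ 0.54240639 -0.00992596  0.13081037] yaw 1.3027803522031522 tq [ 0.13617832  0.79828628 -0.00956658]
```

```bash
echo '[{"finger_gap":0.005,"z":1.5},{"finger_gap":0.005}]' > m.json && python3 shift.py m.json|sed -n 2,4p;echo '[{"finger_gap":0.005,"turn":0.4},{"finger_gap":0.005,"turn":0.4},{"finger_gap":0.005,"turn":0.4},{"finger_gap":0.005}]' > m.json && python3 shift.py m.json|sed -n 2,4p; python3 st.py
```

```text
ee_pos: [0.5425, -0.0099, 0.1307]
tool_rot: [2.496, 1.904, 0.003]
ft_force: [-8.2, 1.6, 23.2]
ee_pos: [0.5429, -0.0104, 0.1307]
tool_rot: [2.754, 1.505, 0.004]
ft_force: [-6.8, -1.6, 21.2]
[ 0.5428541  -0.01044053  0.13069384] yaw 1.0004233537630556 tq [-0.16605685  1.2326402   0.00875244]
```

In the tool's units: 0.12 rad is 0.48.

```bash
echo '[{"finger_gap":0.005,"turn":0.48},{"finger_gap":0.005,"turn":0.48},{"finger_gap":0.005,"turn":0.48},{"finger_gap":0.005,"turn":0.48},{"finger_gap":0.005,"turn":0.48},{"finger_gap":0.005,"turn":0.48},{"finger_gap":0.005,"turn":0.4},{"finger_gap":0.005}]' > m.json && python3 shift.py m.json|sed -n 2,6p; python3 st.py;echo '[{"finger_gap":0.005,"turn":0.16},{"finger_gap":0.005}]' > m.json && python3 shift.py m.json|sed -n 4p; python3 st.py
```

```text
ee_pos: [0.5429, -0.0104, 0.1307]
tool_rot: [3.127, 0.283, 0.006]
ft_force: [-5.8, -1.9, 21.3]
gripper_width: 0.0102
grasp_force: 91.6
[ 0.54292287 -0.01043812  0.13070599] yaw 0.18034277951585098 tq [-0.17021022  1.22748232 -0.05118649]
ft_force: [-6.7, -0.2, 20.9]
[ 0.54293857 -0.01042686  0.13068271] yaw 0.14221607910519835 tq [-0.11211207  1.25068077  0.09488075]
```

```bash
for i in 1; do echo '[{"finger_gap":0.005,"turn":0.12},{"finger_gap":0.005}]' > m.json && python3 shift.py m.json|sed -n 4p; python3 st.py; done; echo '[{"finger_gap":0.005,"turn":0.1},{"finger_gap":0.005}]' > m.json && python3 shift.py m.json|sed -n 4p; python3 st.py
```

```text
ft_force: [-6.2, -1.5, 20.9]
[ 0.54294786 -0.01048226  0.1306805 ] yaw 0.11265134501546 tq [-0.15236342  1.22099344  0.12192778]
ft_force: [-6.2, -1.8, 22.2]
[ 0.54292546 -0.01053197  0.13071487] yaw 0.08783374556758408 tq [-0.2332559   1.1836378   0.11908236]
```

In the tool's units: 0.025 rad is 0.1.

```bash
echo '[{"finger_gap":0.005,"turn":0.1},{"finger_gap":0.005}]' > m.json && python3 shift.py m.json|sed -n 4p; python3 st.py; echo '[{"finger_gap":0.005,"turn":0.08},{"finger_gap":0.005}]' > m.json && python3 shift.py m.json|sed -n 4p; python3 st.py
```

```text
ft_force: [-6.8, -1.7, 21.1]
[ 0.54291013 -0.01054143  0.1306931 ] yaw 0.06299279171661668 tq [-0.24554142  1.27635947  0.18551429]
ft_force: [-6.1, -0.7, 22.5]
[ 0.54290828 -0.01043476  0.13068927] yaw 0.04335408687257733 tq [-0.1061985   1.20352656  0.37293396]
```

In the tool's units: 0.02 rad is 0.08.

```bash
echo '[{"finger_gap":0.005,"turn":0.08},{"finger_gap":0.005}]' > m.json && python3 shift.py m.json|sed -n 4p; python3 st.py;  echo '[{"finger_gap":0.005,"turn":-0.08},{"finger_gap":0.005,"z":-3},{"finger_gap":0.005,"z":-3},{"finger_gap":0.005}]' > m.json && python3 shift.py m.json|sed -n 2,4p; python3 st.py
```

```text
ft_force: [-5.7, -0.5, 21.4]
[ 0.54293662 -0.0103378   0.13069021] yaw 0.023673213917848258 tq [-0.06358046  1.19416521  0.54969958]
ee_pos: [0.5428, -0.0102, 0.1351]
tool_rot: [3.14, 0.068, 0.004]
ft_force: [-1.9, 0.1, 10.8]
[ 0.54279358 -0.01021378  0.13510256] yaw 0.04311328028752525 tq [-0.08467308  0.45889689  0.16368312]
```

```bash
echo '[{"finger_gap":0.005,"z":-2},{"finger_gap":0.005}]' > m.json && python3 shift.py m.json|sed -n 2,4p; echo '[{"finger_gap":0.005,"z":-1.5},{"finger_gap":0.005}]' > m.json && python3 shift.py m.json|sed -n 2,4p;echo '[{"finger_gap":0.005,"z":-1},{"finger_gap":0.005},{"finger_gap":0.005}]' > m.json && python3 shift.py m.json|sed -n 2,4p;python3 st.py
```

```text
ee_pos: [0.5427, -0.0102, 0.1366]
tool_rot: [3.14, 0.068, 0.003]
ft_force: [-1.3, -0.5, 7.6]
ee_pos: [0.5426, -0.0102, 0.1377]
tool_rot: [3.14, 0.067, 0.002]
ft_force: [-0.2, -0.6, 7.0]
ee_pos: [0.5425, -0.0101, 0.1384]
tool_rot: [3.14, 0.067, 0.002]
ft_force: [1.5, -1.4, 3.9]
[ 0.54251502 -0.01009756  0.13841294] yaw 0.042813965193930076 tq [-0.34034818 -0.2086315   0.22242704]
```

In the tool's units: -0.001 m is -1.

```bash
echo '[{"finger_gap":0.005,"z":-1},{"finger_gap":0.005},{"finger_gap":0.005}]' > m.json && python3 shift.py m.json|sed -n 2,4p;echo '[{"finger_gap":0.005,"z":-0.8},{"finger_gap":0.005},{"finger_gap":0.005}]' > m.json && python3 shift.py m.json|sed -n 2,4p;python3 st.py
```

```text
ee_pos: [0.5424, -0.01, 0.1392]
tool_rot: [3.14, 0.067, 0.001]
ft_force: [3.8, -1.8, 1.2]
ee_pos: [0.5422, -0.01, 0.1395]
tool_rot: [3.141, 0.067, 0.0]
ft_force: [3.8, -2.2, -2.5]
[ 0.54222626 -0.00998909  0.1394724 ] yaw 0.04276128725994595 tq [-0.45411597 -0.89418377  0.2354191 ]
```

```bash
echo '[{"finger_gap":0.045},{"finger_gap":0.045},{"finger_gap":0.045},{"finger_gap":0.045}]' > m.json && python3 shift.py m.json; echo '[{"finger_gap":0.045,"z":-30},{"finger_gap":0.045,"z":-40},{"finger_gap":0.045,"z":-30},{"finger_gap":0.045},{"finger_gap":0.045},{"finger_gap":0.045}]' > m.json && python3 shift.py m.json
python3 - <<'E'
from h import *
p,R=tool();print(p,np.arctan2(R[1,0],R[0,0]))
im=robot.snapshot("wrist"); ci=robot.camera_info("wrist"); im2=robot.snapshot("side");u,v=proj(robot.camera_info("side"),[.542,-.0115,.11]).astype(int); print(u,v,proj(ci,[.5424,-.011,.155]))
c=cv2.resize(im2[v-60:v+60,u-40:u+40],None,fx=5,fy=5); u,v=proj(ci,[.5424,-.011,.135]).astype(int);a=cv2.resize(im[v-75:v+75,u-50:u+50],None,fx=4,fy=4); cv2.imwrite("pics/v10.png",np.hstack([a,c])[:,:,::-1]); cv2.imwrite("pics/w10.png",im[:,:,::-1]);np.save("w10.npy",ci,allow_pickle=True)
E
```

```text
time_s: 26.05
ee_pos: [0.5416, -0.0097, 0.1398]
tool_rot: [-3.141, -0.067, 0.001]
ft_force: [-0.6, -0.4, -0.1]
gripper_width: 0.045
grasp_force: 0.0
time_s: 26.65
ee_pos: [0.5412, -0.0097, 0.2387]
tool_rot: [-3.14, -0.067, 0.004]
ft_force: [0.4, 0.0, -0.7]
gripper_width: 0.045
grasp_force: 0.0
[ 0.54123248 -0.00973258  0.23865717] 0.04275906230204651
275 194 [278.4002163  219.03613391]
```

View pics/v10.png

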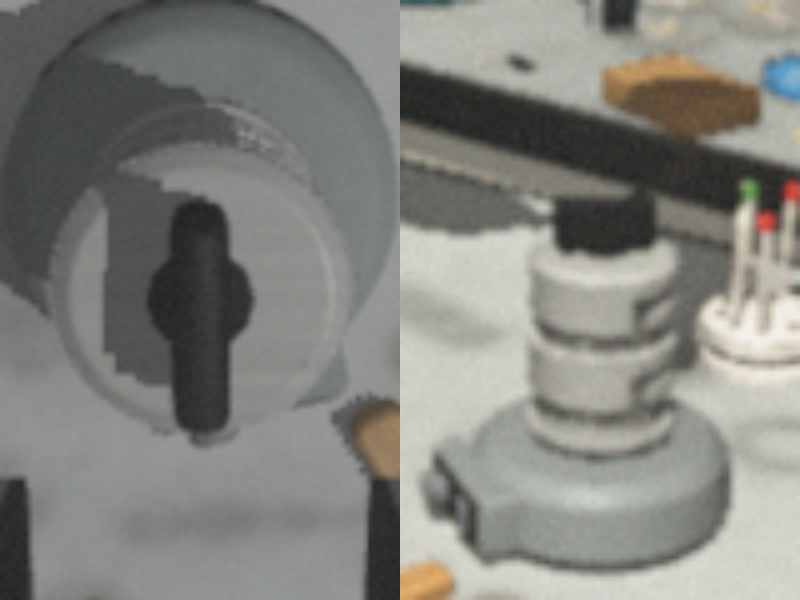

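The stack is upright: side view (right) shows equal gaps at (605,330) and (605,410) with both slots in line; wrist view (left) shows the bar centred and along the tool's x. The upward pulls on both parts met resistance, so both are locked.

```bash
python3 -c "
from station import robot
print(robot.hand_in())"
```

```text
the job is handed in; nothing more can be done
None
```

I locked the middle basket on the bottom basket, locked the cover on it, released both and handed in at about 27 s of the 72 s limit; upward pulls held, the stack stood upright in the last pictures and nothing around it was touched on purpose, but no verdict came back.

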